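# Tip the shoe-deodorizer balls out of the covered tin

### The job

Pick up the spouted aluminium tin by its wooden handle bar, tip it slowly spout-down by about 15 degrees and pause there for a second to feel the hidden balls run down to the spout, none falling out yet. Then go on tipping slowly over the red bucket until both balls have rolled out into it. Set the empty tin back upright on the shelf and let go, with the bucket left standing.

Things in the scene. Friction and masses are not known exactly. Their poses are not given: they have to be found in the camera images.
- tin: Spouted, lidded aluminium tin, 0.2 kg, left or right of the bucket. Origin: underside; z up, -x to the spout (yaw 0: facing the robot). Its frame, mm: body x -25..68, y -24..24, lid top z 61; wooden grip bar on the lid x 1..19, y -23..23, z 61..99, pinch across x. Inner floor z 3; from x -25 a chute climbs at 26 deg to the lip at x -75, z 27, inner width 42; cheeks 36 high square to it.
- bucket: Loose red plastic bucket the size of a mug, 0.14 kg, round, outer radius 39 mm at the foot and 48 mm at the rim, 100 mm tall, wall 3 mm, floor 4 mm. A thin wire bail hangs folded down outside its +x half, to 53 mm from the axis. Origin: centre of its underside, z up.
- ball_a: White ceramic deodorizer ball, diameter 34 mm, 30 to 60 g, hidden in the tin, in single file before the other. Origin: its centre. With the tin tipped spout-down 10 to 20 degrees both balls roll to the foot of the chute and stay in; beyond about 26 degrees they begin to roll over the lip, and by 38 to 42 degrees both are out (the tin is then lighter by their weight).
- ball_b: The second, equal white ceramic ball, diameter 34 mm, 30 to 60 g, loose inside the tin at its rear end (+x), some 60 mm from the foot of the chute. Origin: its centre.

How it is judged:
On the way, in this order (a step that is already met when the one before it is completed fails the run):
1. The tin, lifted clear of the shelf, is held tipped 8 to 25 degrees, both balls run down towards the spout and still in it, for 0.4 s (height (world z) of tin above 0.04 m and angle between tin's own z axis and vertical between 0.14 and 0.436 rad and x of ball_a in the frame of tin between -0.074 and 0.025 m and z of ball_a in the frame of tin between 0 and 0.07 m and x of ball_b in the frame of tin between -0.074 and 0.025 m and z of ball_b in the frame of tin between 0 and 0.07 m), for 0.4 s.
2. Both balls lie in the bucket while the tin is still held above the shelf (height (world z) of tin above 0.04 m and horizontal distance between each of ball_a, ball_b and bucket below 0.045 m and z of ball_a in the frame of bucket between 0.005 and 0.09 m and z of ball_b in the frame of bucket between 0.005 and 0.09 m), for 0.2 s.
At the end, for the whole second after the job is handed in: Both balls lie inside the bucket, the bucket stands upright on the shelf (within 8 degrees), and the tin stands upright on the shelf (within 8 degrees, underside within 10 mm of it), all at rest (horizontal distance between each of ball_a, ball_b and bucket below 0.045 m and z of ball_a in the frame of bucket between 0.005 and 0.09 m and z of ball_b in the frame of bucket between 0.005 and 0.09 m and angle between each of tin, bucket's own z axis and vertical below 0.15 rad and height (world z) of each of tin, bucket below 0.01 m and linear speed of each of tin, bucket below 0.02 m/s and linear speed of each of ball_a, ball_b below 0.05 m/s); the robot touches nothing.
It fails at once if The bucket is tipped by more than 25 degrees or lifted more than 30 mm (angle between bucket's own z axis and vertical above 0.44 rad or height (world z) of bucket above 0.03 m).
It fails at once if The lifted tin, tipped by more than 10 degrees, is swung faster than 2 rad/s (height (world z) of tin above 0.04 m and angle between tin's own z axis and vertical above 0.175 rad and angular speed of tin above 2 rad/s).
It also fails if it takes over 72 s, if anything falls off the work surface, if the arm or the gripper's body presses on something with over 40 N, if the wrist force passes 120 N, or if a joint passes its speed limit or range.

### The arm

A 6-joint arm with a two-finger parallel gripper is mounted at the origin on the work surface. World frame = base frame: x ahead of the robot, y to its left, z up, the work surface at z = 0. Lengths are in m, angles in rad, forces in N, time in s.
With the tool pointing down it reaches from about 0.35 to 0.975 m from the base axis. Payload 17.4 kg.
Tool frame: the origin (TCP) lies midway between the tips of the shut fingers; the grasp point (between the pads) lies 19 mm behind it (arm.grip_depth is the distance from the TCP to the grasp point, in m); z points along the fingers, y is the line along which they close (so a half turn about z gives the same grasp; the last joint's range is limited). The gripper opens to 85 mm and grips with 20 to 120 N. Pads are 22 mm wide; open, the fingers measure 114 mm over their backs; the gripper's body (76 mm by 85 mm) begins 54 mm behind the grasp point. The pads swing forward as they close: fully open they stand 13 mm farther back than shut.
Start: joints at [-1.173, 0.116, 1.442, -0, 1.584, -0.038], TCP at [0.285, -0.612, 0.208] pointing down, gripper open.
Joint ranges: [-2.83, 2.83], [-0.83, 2.19], [0.07, 2.5], [-1.14, 4.28], [0.01, 3], [-2.97, 2.97]. Speed limits (rad/s): [1.89, 1.89, 2.22, 3.14, 3.14, 3.14].

### API

Orientations are given as a rotation vector (axis times angle).
In Python, from cell import arm, eyes, workorder gives the robot as it stands (arm), with the cameras (eyes) and the job (workorder).
- The arm moves only by the tool drive_effector, called after "Call:" as name(argument=value, ...), one argument or row to a line, values as JSON. Schema: {"type":"object","properties":{"motion":{"type":"array","items":{"type":"object","properties":{"dx":{"type":"number"},"dy":{"type":"number"},"dz":{"type":"number"},"drx":{"type":"number"},"dry":{"type":"number"},"drz":{"type":"number"}},"additionalProperties":false},"minItems":1,"maxItems":20},"finger_gap":{"type":"number"},"only":{"type":"string"},"quiet":{"type":"boolean"},"lines":{"type":"string"}},"required":["motion"],"additionalProperties":false}. motion is a list of rows, 1 to 20 of them, each an object with the fields dx, dy, dz (the shift in units of 50 mm), drx, dry, drz (a rotation vector in rad); a field left out counts as zero; each row is the pose to reach, as a shift and turn from the pose commanded when the call began, along the tool's axes at that moment; what a row does not reach only later rows make up. A row lasts 1/12 s, in which the tool goes at most 0.0417 m and 0.125 rad, less where a joint would pass 70% of its speed; a pose out of reach is approached as far as the arm can. finger_gap is the finger opening in m, set as the call begins (left out keeps the last). The fingers move at their own pace and stop on an object; the grip force is fixed at half the most. Time passes only in rows, so rows that do not move let the fingers close. The tool returns the time, the measured TCP pose, the force, the opening and the grip force at its end. only (a regular expression) keeps the lines of the reply that match it, lines (a string "A,B") keeps lines A to B, and quiet returns only ok. Input that does not fit is refused with a message, and nothing moves.
- arm.sense(): the state, without advancing time (a new reading comes with each control period).
- eyes.read_camera(name): name is "side" or "top" or "wrist"; returns the picture (400x640x3 uint8, red, green, blue); there is no depth.
- eyes.calibration(name): a dict with "fx", "fy", "cx", "cy" (pixels), "camera_from_world" (4x4, takes a point from world to camera coordinates). Camera axes: x right, y up, looking along -z (the intrinsics and any distortion apply to the point x, -y, -z); pixel columns grow to the right and rows downward; lengths in m; the calibration is good to about 2 mm. A picture is of the moment at which its call begins: read the wrist's pose just before it. calibration takes no time and is no camera call; for the wrist camera it gives the pose at the moment of the call.
- workorder.close_job(): hands the job in; it is judged then, once.
The state is a dict: "clock": time; "joints": joint angles; "joint_vel": joint speeds; "tau": joint torques, N m; "tcp_pos": TCP position; "ee_rot": TCP orientation; "ft_force": force on the tool from outside, world axes, zero at the start; "moment": the same for the moment, N m; "opening": finger opening in m; "grasp_force": force on a finger pad.
Only numpy, scipy, OpenCV 4.12 (cv2) and the standard library are available. Lean on these libraries where they do the work, as an engineer would, in place of code of your own. Each camera call takes 0.05 s, during which the arm holds its last target. There are 200 camera calls.

## Working session

There is one attempt and no reset: what is moved stays moved. The work goes in short steps, Python scripts to look and compute and a tool call to move; the robot and the scene stay as the last step left them, time stands still between calls to the robot, and variables do not carry over. Pictures are saved under pics/ and viewed, at most 10 in all, crops included, and the job is handed in when it is done.

```bash
ls; mkdir -p pics
```

Run:
```python
from cell import arm, eyes, workorder
import cv2,numpy as np
ims=[eyes.read_camera(n) for n in("side","top")]
for n,i in zip(("side","top"),ims):
    cv2.imwrite(f"pics/{n}0.png",i[:,:,::-1]); c=eyes.calibration(n); print(n,c["fx"],c["cx"],c["cy"],np.round(c["camera_from_world"],3).tolist(),[k for k in c])
s=arm.sense();print(s["clock"],s["tcp_pos"],s["ee_rot"],s["opening"])
```

```text
cell.py
pics
side 506.3791255498072 317.6895882353909 206.32958156864854 [[-0.872, -0.489, -0.009, 0.503], [0.306, -0.56, 0.77, -0.2], [-0.381, 0.669, 0.638, -0.641], [0.0, 0.0, 0.0, 1.0]] ['fx', 'fy', 'cx', 'cy', 'camera_from_world']
top 423.2767208485075 321.6412152957208 194.7876827568185 [[-0.001, -1.0, -0.026, 0.038], [0.991, -0.004, 0.136, -0.562], [-0.136, -0.025, 0.99, -0.78], [0.0, 0.0, 0.0, 1.0]] ['fx', 'fy', 'cx', 'cy', 'camera_from_world']
0.1 [ 0.28485543 -0.61174869  0.20762977] [-3.06630755e+00 -6.78956945e-01  3.09742992e-04] 0.08553724495901464
```

View pics/side0.png

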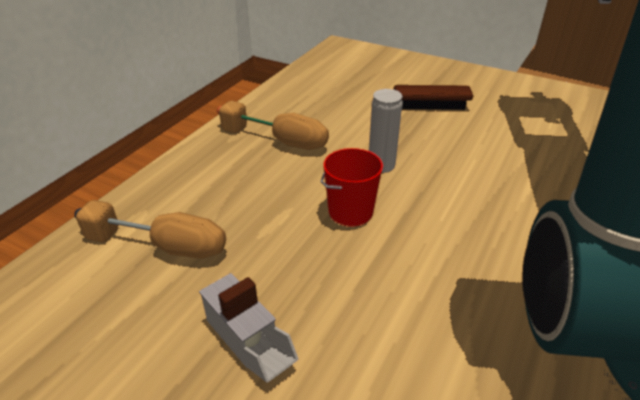

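View pics/top0.png

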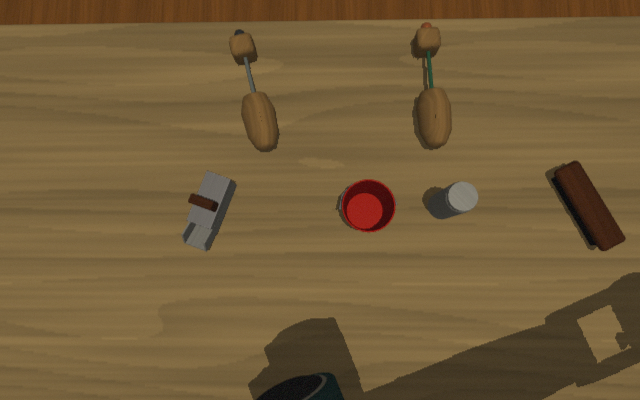

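The side view shows the tin at about (250,330) with its bar at (238,299) and the bucket at (352,188). The top view shows the tin at (210,210) with its spout toward (197,240), its bar at (203,202), and the bucket rim centre at (368,206) with the bail on its left. Next I'll measure.

Create h.py:
```python
import numpy as np,cv2
from cell import arm, eyes, workorder
def ray(c,uv):
    M=np.array(c["camera_from_world"]);R=M[:3,:3]
    u,v=uv;d=np.array([(u-c["cx"])/c["fx"],-(v-c["cy"])/c["fy"],-1.])
    d=R.T@d;return -R.T@M[:3,3],d/np.linalg.norm(d)
def plane(c,uv,z):
    o,d=ray(c,uv);return o+d*(z-o[2])/d[2]
def tri(a,b):
    (o1,d1),(o2,d2)=a,b
    t=np.linalg.lstsq(np.c_[d1,-d2],o2-o1,rcond=None)[0]
    p,q=o1+t[0]*d1,o2+t[1]*d2;return (p+q)/2,np.linalg.norm(p-q)
def proj(c,p):
    q=(np.array(c["camera_from_world"])@np.r_[p,1])[:3]
    return np.array([c["cx"]-c["fx"]*q[0]/q[2],c["cy"]+c["fy"]*q[1]/q[2]])
def biggest(m,box):
    x0,y0,x1,y1=box;k=np.zeros(m.shape,np.uint8);k[y0:y1,x0:x1]=m[y0:y1,x0:x1]
    cs=cv2.findContours(k,cv2.RETR_EXTERNAL,cv2.CHAIN_APPROX_NONE)[0]
    return max(cs,key=cv2.contourArea)
```

Run:
```python
from h import *
S,T=[cv2.imread(f"pics/{n}0.png")[:,:,::-1].astype(int) for n in("side","top")]
cs,ct=eyes.calibration("side"),eyes.calibration("top")
def red(i):return ((i[...,0]>90)&(i[...,0]>3*i[...,1])).astype(np.uint8)
def red2(i):return ((i[...,0]>60)&(i[...,0]>3*i[...,1])).astype(np.uint8)
def brown(i):return ((i.sum(2)<200)&(i[...,0]>1.4*i[...,2])).astype(np.uint8)
def grey(i):return ((i[...,0]-i[...,2]<25)&(i.sum(2)>230)).astype(np.uint8)
bt=biggest(red2(T),(320,160,420,250));e=cv2.fitEllipse(cv2.convexHull(bt));print("bucket top",e)
bs=biggest(red2(S),(310,140,400,240));print("side bbox",cv2.boundingRect(bs))
p=plane(ct,e[0],.1);print("bucket rim c z.1",p, "r",[np.linalg.norm(plane(ct,bt[k].ravel().astype(float),.1)-p) for k in range(0,len(bt),20)])
print(cv2.boundingRect(bt))
for n,i,c,box in(("s",S,cs,(190,265,270,330)),("t",T,ct,(180,185,225,220))):
    b=biggest(brown(i),box);print(n,"bar",cv2.contourArea(b),cv2.minAreaRect(b),cv2.boxPoints(cv2.minAreaRect(b)).round(1).tolist())
g=biggest(grey(T),(170,160,245,260));print("tin top",cv2.minAreaRect(g),cv2.approxPolyDP(cv2.convexHull(g),3,True).tolist())
h=np.hstack([cv2.resize(S[250:390,180:310].astype(np.uint8),None,fx=3,fy=3,interpolation=cv2.INTER_CUBIC),cv2.resize(T[160:265,170:265].astype(np.uint8),(390,420),interpolation=cv2.INTER_CUBIC)])
cv2.imwrite("pics/crop.png",h[:,:,::-1])
```

```text
bucket top ((368.1162109375, 205.4036407470703), (51.85919952392578, 53.08469009399414), 106.8848648071289)
side bbox (324, 149, 59, 77)
bucket rim c z.1 [ 0.53434499 -0.04729742  0.1       ] r [np.float64(0.046619820467226854), np.float64(0.04662640674151788), np.float64(0.04667856631435614), np.float64(0.045054778640983194), np.float64(0.04581364011791098), np.float64(0.04670376882223154), np.float64(0.0469938007386103), np.float64(0.045968070862573734)]
(342, 180, 53, 52)
s bar 945.0 ((237.83822631835938, 298.39703369140625), (26.5822811126709, 42.531646728515625), 59.036251068115234) [[212.8000030517578, 297.8999938964844], [249.1999969482422, 276.1000061035156], [262.8999938964844, 298.8999938964844], [226.39999389648438, 320.70001220703125]]
t bar 250.0 ((202.7808380126953, 201.9178009033203), (29.728452682495117, 9.831457138061523), 20.556045532226562) [[187.10000610351562, 201.3000030517578], [190.60000610351562, 192.10000610351562], [218.39999389648438, 202.5], [215.0, 211.6999969482422]]
tin top ((204.20338439941406, 209.85116577148438), (27.928491592407227, 76.04505920410156), 19.212671279907227) [[[229, 179]], [[205, 250]], [[184, 242]], [[181, 234]], [[206, 172]]]
```

View pics/crop.png

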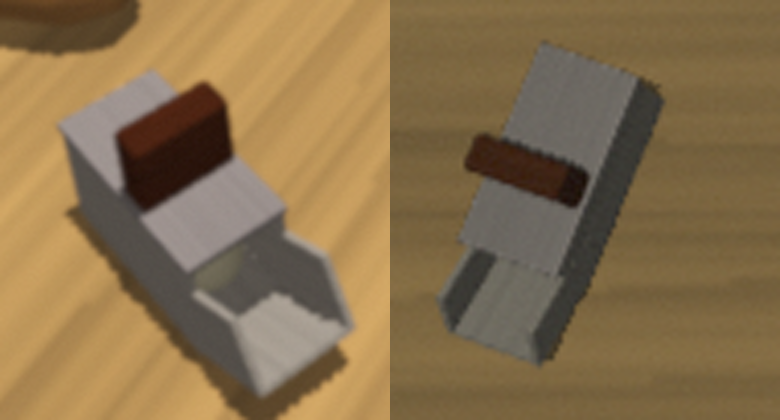

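The crop shows the bar's top-face corners clearly: in the side view at crop (130,152), (228,105), (117,133) and (207,85); in the top view at crop (467,162), (562,193) and (480,135). I'll triangulate those and the lip and body corners.

Run:
```python
from h import *
cs,ct=eyes.calibration("side"),eyes.calibration("top")
s=lambda x,y:(x/3+180,y/3+250)
t=lambda x,y:((x-390)/4.105+170,y/4+160)
P={}
for n,a,b in(("barL-front",(130,152),(467,162)),("barR-front",(228,105),(562,193)),("barL-rear",(117,133),(480,135)),
 ("lidL-rear",(60,125),(542,42)),("lidL-front",(193,270),(461,240)),("lidR-front",(284,212),(557,274)),("lipL",(262,395),(450,330)),("lipR",(350,330),(540,362))):
    p,g=tri(ray(cs,s(*a)),ray(ct,t(*b)));P[n]=p;print(n,p.round(4),round(g,4))
for a,b in(("lidL-front","lidL-rear"),("lidR-front","lidL-front"),("barR-front","barL-front"),("lipR","lipL")):
    d=P[b]-P[a];print(a,b,np.degrees(np.arctan2(d[1],d[0])),np.linalg.norm(d[:2]))
# bucket by rim/foot in the side view: check
for z in(0,.1):print(proj(cs,[.5343,-.0473,z]))
# yaw from top minAreaRects on plane
q=[plane(ct,x,.099)for x in((188.85,196.7),(216.7,207.1))];d=q[0]-q[1];print(np.degrees(np.arctan2(d[1],d[0])))
```

```text
barL-front [0.5465 0.2766 0.0977] 0.0043
barR-front [0.5313 0.2345 0.0926] 0.0008
barL-rear [0.5582 0.2711 0.0971] 0.0029
lidL-rear [0.6079 0.2563 0.0593] 0.0017
lidL-front [0.5129 0.29   0.0597] 0.0013
lidR-front [0.4976 0.2464 0.0563] 0.0027
lipL [0.472  0.3058 0.0244] 0.0022
lipR [0.4569 0.2627 0.0228] 0.0032
lidL-front lidL-rear -19.535031121353736 0.10082585678206207
lidR-front lidL-front 70.74901737338365 0.04627367307935886
barR-front barL-front 70.0937552873109 0.04475936252854327
lipR lipL 70.71874596833558 0.04567924256026208
[352.33742282 212.13913683]
[354.50932773 164.59653769]
69.61535700306412
```

Add to h.py:
```python
from scipy.spatial.transform import Rotation as R
def tool(yaw,tilt):
    a,t=np.radians([yaw,tilt]);ex=np.array([np.cos(a),np.sin(a),0]);k=np.array([0,0,1.])
    y=np.cos(t)*ex+np.sin(t)*k; z=np.sin(t)*ex-np.cos(t)*k
    return np.c_[np.cross(y,z),y,z]
def delta(p,yaw,tilt=0,base=None):
    if base is None:
        s=arm.sense();base=(s["tcp_pos"],R.from_rotvec(s["ee_rot"]).as_matrix())
    p0,R0=base;Rt=tool(yaw,tilt)
    print(np.round(np.r_[R0.T@(np.array(p)-p0),R.from_matrix(R0.T@Rt).as_rotvec()],4))
    return np.array(p),Rt
```

```bash
python3 -c "
from h import *
delta([.5454,.2536,.2],-20)
s=arm.sense();print(R.from_rotvec(s['ee_rot']).as_matrix().round(2))"
```

```text
[ 6.015e-01 -6.745e-01  8.300e-03 -1.000e-03 -4.000e-04 -7.859e-01]
[[ 0.91  0.42 -0.  ]
 [ 0.42 -0.91  0.  ]
 [ 0.   -0.   -1.  ]]
```

The rows are not in the units I measure in: shifts go in units of 50 mm. I convert before sending: -0.6745 m is -13.49, -0.64 m is -12.8.

Call:
drive_effector(
  motion=[
    {"dx": 0.6, "dy": -0.68, "drz": -0.04},
    {"dx": 1.2, "dy": -1.34, "drz": -0.08},
    {"dx": 1.8, "dy": -2, "drz": -0.12},
    {"dx": 2.4, "dy": -2.7, "drz": -0.16},
    {"dx": 3, "dy": -3.36, "drz": -0.2},
    {"dx": 3.6, "dy": -4, "drz": -0.24},
    {"dx": 4.2, "dy": -4.7, "drz": -0.28},
    {"dx": 4.8, "dy": -5.4, "drz": -0.32},
    {"dx": 5.4, "dy": -6, "drz": -0.36},
    {"dx": 6, "dy": -6.72, "drz": -0.4},
    {"dx": 6.6, "dy": -7.4, "drz": -0.44},
    {"dx": 7.2, "dy": -8, "drz": -0.48},
    {"dx": 7.8, "dy": -8.74, "drz": -0.52},
    {"dx": 8.4, "dy": -9.4, "drz": -0.56},
    {"dx": 9, "dy": -10, "drz": -0.6},
    {"dx": 9.6, "dy": -10.76, "drz": -0.64},
    {"dx": 10.2, "dy": -11.4, "drz": -0.68},
    {"dx": 10.8, "dy": -12.1, "drz": -0.72},
    {"dx": 11.4, "dy": -12.8, "drz": -0.76},
    {"dx": 12.03, "dy": -13.49, "dz": 0.166, "drz": -0.786},
  ],
  finger_gap=0.085,
)

```text
clock: 1.77
tcp_pos: [0.5254, 0.1882, 0.2055]
ee_rot: [2.571, 1.805, 0.001]
ft_force: [0.2, -1.4, 0.8]
opening: 0.0848
grasp_force: 0.0
```

Call:
drive_effector(
  motion=[
    {},
    {},
    {},
  ],
)

```text
clock: 2.02
tcp_pos: [0.5251, 0.1856, 0.2048]
ee_rot: [-2.573, -1.802, 0.002]
ft_force: [0.2, -0.6, 0.1]
opening: 0.0854
grasp_force: 0.0
```

Run:
```python
from h import *
c=eyes.calibration("wrist");i=eyes.read_camera("wrist")
cv2.imwrite("pics/w1.png",i[:,:,::-1])
ex=np.array([.94,-.342,0]);ey=np.array([.342,.94,0]);o=np.array([.536,.257,0])
for x,y,z in((1,23,99),(1,-23,99),(19,23,99),(19,-23,99),(-25,24,61),(68,24,61),(-75,21,27)):
    print((x,y,z),proj(c,o+ex*x/1e3+ey*y/1e3+[0,0,z/1e3]).round(1))
delta([.5454,.2536,.2],-20);print(arm.sense()["joints"])
```

```text
(1, 23, 99) [308.   73.5]
(1, -23, 99) [308.8 130.8]
(19, 23, 99) [330.1  73.5]
(19, -23, 99) [329.7 130.9]
(-25, 24, 61) [281.9  74.6]
(68, 24, 61) [382.1  74.6]
(-75, 21, 27) [238.   79.3]
[ 0.0713 -0.0044  0.0051 -0.0001  0.0003 -0.0006]
[ 2.93153605e-01 -1.41451914e-01  1.70170012e+00 -1.72773252e-04
  1.58162744e+00  6.42822501e-01]
```

View pics/w1.png

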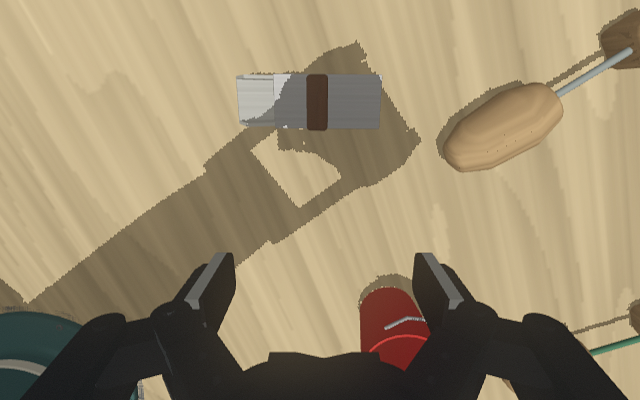

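The wrist view shows the bar at columns 306–328 and rows 73–130. That is 2 px (1.5 mm) toward the spout from my estimate, and the yaw fits. I'll move over the bar and descend.

In the tool's units: 0.071 m is 1.42, 0.06 m is 1.2.

Call:
drive_effector(
  motion=[
    {"dx": 0.7, "dy": -0.06},
    {"dx": 1.42, "dy": -0.12},
    {"dx": 1.42, "dy": -0.12},
    {"dx": 1.42, "dy": -0.12, "dz": 0.6},
    {"dx": 1.42, "dy": -0.12, "dz": 1.2},
    {"dx": 1.42, "dy": -0.12, "dz": 1.2},
    {"dx": 1.42, "dy": -0.12, "dz": 1.2},
  ],
)

```text
clock: 2.65
tcp_pos: [0.5435, 0.2532, 0.1448]
ee_rot: [-2.574, -1.8, 0.003]
ft_force: [-0.0, 0.1, 1.5]
opening: 0.0853
grasp_force: 0.0
```

```bash
python3 -c "
from h import *
delta([.544,.254,.069],-20)"
```

```text
[ 0.0011  0.0003  0.0758 -0.0015  0.0015 -0.0014]
```

Call:
drive_effector(
  motion=[
    {"dx": 0.02, "dz": 0.4},
    {"dx": 0.02, "dz": 0.8},
    {"dx": 0.02, "dz": 1.1},
    {"dx": 0.02, "dz": 1.36},
    {"dx": 0.02, "dz": 1.51},
    {"dx": 0.02, "dz": 1.51},
    {"dx": 0.02, "dz": 1.51},
  ],
)

```text
clock: 3.23
tcp_pos: [0.5447, 0.2554, 0.0708]
ee_rot: [2.573, 1.802, 0.001]
ft_force: [-0.1, 0.7, 1.2]
opening: 0.085
grasp_force: 0.0
```

Call:
drive_effector(
  motion=[
    {},
    {},
    {},
    {},
    {},
    {},
    {},
    {},
    {},
    {},
  ],
  finger_gap=0.0,
)

```text
clock: 4.07
tcp_pos: [0.5444, 0.2555, 0.0702]
ee_rot: [2.573, 1.802, 0.001]
ft_force: [-2.2, -0.8, 5.8]
opening: 0.0156
grasp_force: 59.3
```

In the tool's units: -0.15 m is -3, -0.145 m is -2.9.

Call:
drive_effector(
  motion=[
    {"dz": -0.1},
    {"dz": -0.3},
    {"dz": -0.6},
    {"dz": -1},
    {"dz": -1.4},
    {"dz": -1.8},
    {"dz": -2.2},
    {"dz": -2.6},
    {"dz": -2.9},
    {"dz": -3},
    {"dz": -3},
    {"dz": -3},
  ],
)

```text
clock: 5.07
tcp_pos: [0.5441, 0.2554, 0.2189]
ee_rot: [-2.573, -1.802, 0.001]
ft_force: [-0.1, 0.2, -3.2]
opening: 0.0156
grasp_force: 58.8
```

Add to h.py:
```python
B=np.array([.534,-.047]);YAW=-20
def pour(th,lipz,off=.022,base=None):
    ex=np.array([np.cos(np.radians(YAW)),np.sin(np.radians(YAW)),0])
    t=np.radians(th);v=np.array([.085,.043])  # lip->TCP in tin frame
    h=v[0]*np.cos(t)-v[1]*np.sin(t);w=v[0]*np.sin(t)+v[1]*np.cos(t)
    p=np.r_[B,lipz]+ex*(off+h)+[0,0,w]
    return delta(p,YAW,th,base)
```

```bash
python3 -c "
from h import *
b=pour(0,.175)
print(b[0])
b=pour(15,.15,base=b)
for t in(20,25,30,35,40,45):pour(t,.12,base=b)"
```

```text
[-2.877e-01  2.009e-01  1.000e-03 -6.000e-04  5.000e-04  1.000e-04]
[ 0.63454711 -0.08359616  0.218     ]
[-0.     -0.014   0.0045 -0.2618  0.      0.    ]
[ 0.     -0.0118  0.0217 -0.0873 -0.      0.    ]
[-0.     -0.0165  0.0149 -0.1745 -0.      0.    ]
[ 0.     -0.0218  0.0084 -0.2618 -0.      0.    ]
[ 0.     -0.0276  0.0025 -0.3491 -0.     -0.    ]
[ 0.     -0.0339 -0.0029 -0.4363 -0.     -0.    ]
[ 0.     -0.0407 -0.0078 -0.5236  0.     -0.    ]
```

Call:
drive_effector(
  motion=[
    {"dx": -0.1, "dy": 0.06},
    {"dx": -0.28, "dy": 0.2},
    {"dx": -0.56, "dy": 0.4},
    {"dx": -0.9, "dy": 0.62},
    {"dx": -1.28, "dy": 0.9},
    {"dx": -1.68, "dy": 1.18},
    {"dx": -2.1, "dy": 1.46},
    {"dx": -2.52, "dy": 1.76},
    {"dx": -2.94, "dy": 2.06},
    {"dx": -3.36, "dy": 2.34},
    {"dx": -3.78, "dy": 2.64},
    {"dx": -4.2, "dy": 2.94},
    {"dx": -4.6, "dy": 3.22},
    {"dx": -4.96, "dy": 3.46},
    {"dx": -5.26, "dy": 3.68},
    {"dx": -5.5, "dy": 3.84},
    {"dx": -5.66, "dy": 3.96},
    {"dx": -5.76, "dy": 4.02},
    {"dx": -5.76, "dy": 4.02},
    {"dx": -5.76, "dy": 4.02},
  ],
)

```text
clock: 6.73
tcp_pos: [0.6346, -0.0836, 0.2196]
ee_rot: [-2.573, -1.802, 0.0]
ft_force: [0.3, -0.2, -2.1]
opening: 0.0154
grasp_force: 58.8
```

Call:
drive_effector(
  motion=[
    {},
    {},
  ],
)

```text
clock: 6.9
tcp_pos: [0.6346, -0.0831, 0.2198]
ee_rot: [-2.573, -1.803, -0.0]
ft_force: [-0.7, -1.3, -2.5]
opening: 0.0155
grasp_force: 58.8
```

```bash
python3 -c "
from h import *
pour(15,.15)"
```

```text
[-0.0005 -0.0139  0.0063 -0.2618 -0.0003  0.0009]
```

Tip to 15° over about 1.5 s, then pause for 1.5 s.

Call:
drive_effector(
  motion=[
    {"dy": -0.02, "dz": 0.02, "drx": -0.015},
    {"dy": -0.04, "dz": 0.02, "drx": -0.03},
    {"dy": -0.06, "dz": 0.04, "drx": -0.05},
    {"dy": -0.08, "dz": 0.04, "drx": -0.07},
    {"dy": -0.1, "dz": 0.06, "drx": -0.09},
    {"dy": -0.12, "dz": 0.06, "drx": -0.11},
    {"dy": -0.14, "dz": 0.06, "drx": -0.13},
    {"dy": -0.16, "dz": 0.08, "drx": -0.15},
    {"dy": -0.18, "dz": 0.08, "drx": -0.17},
    {"dy": -0.2, "dz": 0.1, "drx": -0.19},
    {"dy": -0.22, "dz": 0.1, "drx": -0.21},
    {"dy": -0.24, "dz": 0.1, "drx": -0.225},
    {"dy": -0.26, "dz": 0.12, "drx": -0.24},
    {"dy": -0.27, "dz": 0.12, "drx": -0.252},
    {"dy": -0.278, "dz": 0.12, "drx": -0.262},
  ],
)

```text
clock: 8.15
tcp_pos: [0.6215, -0.0791, 0.2137]
ee_rot: [2.39, 1.674, 0.221]
ft_force: [-0.0, -0.3, -2.8]
opening: 0.0158
grasp_force: 58.8
```

Call:
drive_effector(
  motion=[
    {},
    {},
    {},
    {},
    {},
    {},
    {},
    {},
    {},
    {},
    {},
    {},
    {},
    {},
    {},
    {},
    {},
    {},
  ],
)

```text
clock: 9.65
tcp_pos: [0.6216, -0.0791, 0.2138]
ee_rot: [2.391, 1.674, 0.221]
ft_force: [-0.4, 0.0, -3.3]
opening: 0.0158
grasp_force: 58.8
```

Run:
```python
from h import *
a=eyes.read_camera("side")[90:290,200:440];b=eyes.read_camera("top")[130:270,310:450];w=eyes.read_camera("wrist")
h=np.hstack([cv2.resize(a,(480,400)),cv2.resize(b,(300,300))[:,:].copy().repeat(1,0) if 0 else cv2.copyMakeBorder(cv2.resize(b,(300,300)),0,100,0,0,0)])
cv2.imwrite("pics/tip15.png",h[:,:,::-1]);cv2.imwrite("pics/w2.png",w[:,:,::-1])
pour(15,.15)
```

```text
[ 0.0002 -0.0004  0.0001  0.0002 -0.      0.0001]
```

View pics/tip15.png

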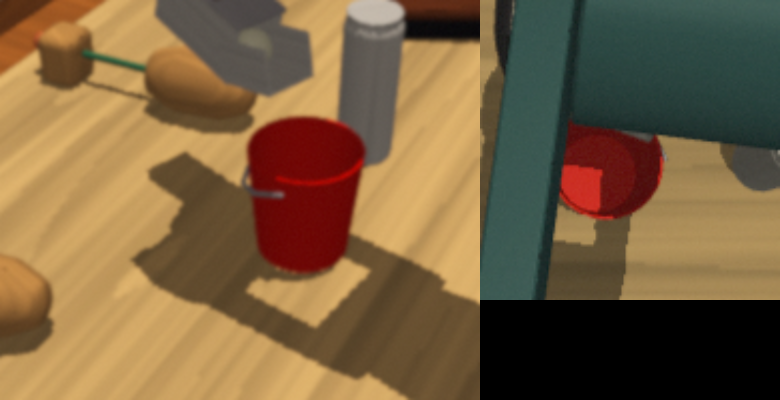

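The tin is held at 15° with a white ball visible at the foot of the chute, crop (255,40). The bucket rim is at crop (248–366, 118–185). I'll check the predicted lip corners against the picture.

Run:
```python
from h import *
s=arm.sense();c=eyes.calibration("side");Rt=R.from_rotvec(s["ee_rot"]).as_matrix()
X,Z=Rt[:,1],-Rt[:,2];Y=np.cross(Z,X);o=s["tcp_pos"]-X*.010-Z*.070
for p in((-75,21,27),(-75,-21,27),(-91,24,59),(-91,-24,59)):
    q=o+X*p[0]/1e3+Y*p[1]/1e3+Z*p[2]/1e3;print(p,q.round(3),((proj(c,q)-[200,90])*2).round())
for a in range(0,360,60):print(((proj(c,[B[0]+.048*np.cos(np.radians(a)),B[1]+.048*np.sin(np.radians(a)),.1])-[200,90])*2).round(),end="")
b=pour(20,.122)
```

```text
(-75, 21, 27) [ 0.562 -0.035  0.15 ] [272.  94.]
(-75, -21, 27) [ 0.548 -0.075  0.15 ] [311.  75.]
(-91, 24, 59) [ 0.541 -0.024  0.177] [291.  77.]
(-91, -24, 59) [ 0.524 -0.069  0.177] [337.  55.]
[256. 133.][258. 168.][314. 186.][364. 166.][358. 132.][305. 117.][ 0.0002 -0.0117  0.0199 -0.0871 -0.      0.0001]
```

In the tool's units: 0.007 m is 0.14, 0.02 m is 0.4.

Call:
drive_effector(
  motion=[
    {"dy": -0.02, "dz": 0.04, "drx": -0.007},
    {"dy": -0.06, "dz": 0.08, "drx": -0.017},
    {"dy": -0.08, "dz": 0.14, "drx": -0.03},
    {"dy": -0.12, "dz": 0.2, "drx": -0.043},
    {"dy": -0.16, "dz": 0.26, "drx": -0.055},
    {"dy": -0.18, "dz": 0.32, "drx": -0.067},
    {"dy": -0.22, "dz": 0.36, "drx": -0.078},
    {"dy": -0.234, "dz": 0.4, "drx": -0.087},
    {"dy": -0.234, "dz": 0.4, "drx": -0.087},
    {"dy": -0.234, "dz": 0.4, "drx": -0.087},
  ],
)

```text
clock: 10.63
tcp_pos: [0.6158, -0.077, 0.1914]
ee_rot: [2.328, 1.63, 0.287]
ft_force: [-0.3, -0.3, -2.5]
opening: 0.0155
grasp_force: 58.8
```

```bash
python3 -c "
from h import *
b=pour(20,.122)
for t in(24,28,32,36,40,44):pour(t,.122,base=b)"
```

```text
[ 0.0002  0.0001 -0.0001 -0.     -0.0001  0.0001]
[ 0.     -0.0032 -0.0058 -0.0698  0.     -0.    ]
[-0.     -0.0068 -0.0114 -0.1396 -0.     -0.    ]
[-0.     -0.0108 -0.0167 -0.2094  0.     -0.    ]
[-0.     -0.0151 -0.0218 -0.2793  0.     -0.    ]
[-0.     -0.0198 -0.0265 -0.3491 -0.     -0.    ]
[-0.     -0.0248 -0.0309 -0.4189  0.     -0.    ]
```

In the tool's units: -0.0114 m is -0.228, -0.0108 m is -0.216.

Call:
drive_effector(
  motion=[
    {"dy": -0.006, "dz": -0.012, "drx": -0.007},
    {"dy": -0.012, "dz": -0.024, "drx": -0.014},
    {"dy": -0.02, "dz": -0.036, "drx": -0.021},
    {"dy": -0.026, "dz": -0.048, "drx": -0.028},
    {"dy": -0.032, "dz": -0.06, "drx": -0.035},
    {"dy": -0.038, "dz": -0.07, "drx": -0.042},
    {"dy": -0.044, "dz": -0.082, "drx": -0.049},
    {"dy": -0.052, "dz": -0.094, "drx": -0.056},
    {"dy": -0.058, "dz": -0.104, "drx": -0.063},
    {"dy": -0.064, "dz": -0.116, "drx": -0.07},
    {"dy": -0.072, "dz": -0.128, "drx": -0.077},
    {"dy": -0.078, "dz": -0.138, "drx": -0.084},
    {"dy": -0.086, "dz": -0.15, "drx": -0.091},
    {"dy": -0.092, "dz": -0.16, "drx": -0.098},
    {"dy": -0.1, "dz": -0.172, "drx": -0.105},
    {"dy": -0.108, "dz": -0.184, "drx": -0.112},
    {"dy": -0.114, "dz": -0.194, "drx": -0.119},
    {"dy": -0.122, "dz": -0.206, "drx": -0.126},
    {"dy": -0.128, "dz": -0.216, "drx": -0.133},
    {"dy": -0.136, "dz": -0.228, "drx": -0.14},
  ],
)

```text
clock: 12.3
tcp_pos: [0.6061, -0.0735, 0.1998]
ee_rot: [2.223, 1.557, 0.389]
ft_force: [0.4, 0.5, -2.7]
opening: 0.0157
grasp_force: 58.8
```

```bash
python3 -c "
from h import *
b=pour(28,.122)
for t in(30,32,34,36):pour(t,.122,base=b)"
```

```text
[ 0.0002  0.     -0.0001  0.0009 -0.      0.0001]
[ 0.     -0.0016 -0.0029 -0.0349  0.     -0.    ]
[ 0.     -0.0032 -0.0058 -0.0698  0.     -0.    ]
[ 0.     -0.005  -0.0086 -0.1047  0.     -0.    ]
[ 0.     -0.0068 -0.0114 -0.1396  0.     -0.    ]
```

In the tool's units: -0.0114 m is -0.228, -0.0108 m is -0.216.

Call:
drive_effector(
  motion=[
    {"dy": -0.006, "dz": -0.012, "drx": -0.007},
    {"dy": -0.012, "dz": -0.024, "drx": -0.014},
    {"dy": -0.02, "dz": -0.036, "drx": -0.021},
    {"dy": -0.026, "dz": -0.048, "drx": -0.028},
    {"dy": -0.032, "dz": -0.06, "drx": -0.035},
    {"dy": -0.038, "dz": -0.07, "drx": -0.042},
    {"dy": -0.044, "dz": -0.082, "drx": -0.049},
    {"dy": -0.052, "dz": -0.094, "drx": -0.056},
    {"dy": -0.058, "dz": -0.104, "drx": -0.063},
    {"dy": -0.064, "dz": -0.116, "drx": -0.07},
    {"dy": -0.072, "dz": -0.128, "drx": -0.077},
    {"dy": -0.078, "dz": -0.138, "drx": -0.084},
    {"dy": -0.086, "dz": -0.15, "drx": -0.091},
    {"dy": -0.092, "dz": -0.16, "drx": -0.098},
    {"dy": -0.1, "dz": -0.172, "drx": -0.105},
    {"dy": -0.108, "dz": -0.184, "drx": -0.112},
    {"dy": -0.114, "dz": -0.194, "drx": -0.119},
    {"dy": -0.122, "dz": -0.206, "drx": -0.126},
    {"dy": -0.128, "dz": -0.216, "drx": -0.133},
    {"dy": -0.136, "dz": -0.228, "drx": -0.14},
  ],
)

```text
clock: 13.97
tcp_pos: [0.5955, -0.0696, 0.2067]
ee_rot: [2.117, 1.482, 0.483]
ft_force: [0.3, -0.2, -2.4]
opening: 0.0158
grasp_force: 59.0
```

Call:
drive_effector(
  motion=[
    {"dy": -0.006, "dz": -0.012, "drx": -0.007},
    {"dy": -0.012, "dz": -0.024, "drx": -0.014},
    {"dy": -0.02, "dz": -0.036, "drx": -0.021},
    {"dy": -0.026, "dz": -0.048, "drx": -0.028},
    {"dy": -0.032, "dz": -0.06, "drx": -0.035},
    {"dy": -0.038, "dz": -0.07, "drx": -0.042},
    {"dy": -0.044, "dz": -0.082, "drx": -0.049},
    {"dy": -0.052, "dz": -0.094, "drx": -0.056},
    {"dy": -0.058, "dz": -0.104, "drx": -0.063},
    {"dy": -0.064, "dz": -0.116, "drx": -0.07},
    {"dy": -0.072, "dz": -0.128, "drx": -0.077},
    {"dy": -0.078, "dz": -0.138, "drx": -0.084},
    {"dy": -0.086, "dz": -0.15, "drx": -0.091},
    {"dy": -0.092, "dz": -0.16, "drx": -0.098},
    {"dy": -0.1, "dz": -0.172, "drx": -0.105},
    {"dy": -0.108, "dz": -0.184, "drx": -0.112},
    {"dy": -0.114, "dz": -0.194, "drx": -0.119},
    {"dy": -0.122, "dz": -0.206, "drx": -0.126},
    {"dy": -0.128, "dz": -0.216, "drx": -0.133},
    {"dy": -0.136, "dz": -0.228, "drx": -0.14},
  ],
)

```text
clock: 15.63
tcp_pos: [0.584, -0.0654, 0.2119]
ee_rot: [2.008, 1.406, 0.569]
ft_force: [-0.6, -0.0, -2.5]
opening: 0.0157
grasp_force: 59.0
```

Call:
drive_effector(
  motion=[
    {},
    {},
    {},
    {},
    {},
    {},
    {},
    {},
    {},
    {},
  ],
)

```text
clock: 16.47
tcp_pos: [0.5841, -0.0655, 0.2119]
ee_rot: [2.008, 1.406, 0.569]
ft_force: [-0.1, -0.5, -3.0]
opening: 0.0155
grasp_force: 59.0
```

Run:
```python
from h import *
a=eyes.read_camera("side")[90:290,200:440];b=eyes.read_camera("top")[130:270,310:450]
h=np.hstack([cv2.resize(a,(480,400)),cv2.copyMakeBorder(cv2.resize(b,(300,300)),0,100,0,0,0)])
cv2.imwrite("pics/tip44.png",h[:,:,::-1])
pour(44,.122)
```

```text
[ 0.0002  0.     -0.0002  0.001   0.      0.    ]
```

View pics/tip44.png

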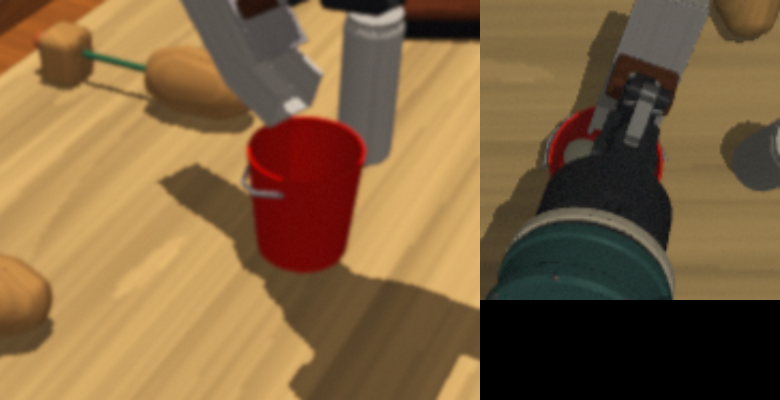

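The side view shows the lip over the bucket at crop (295,105). The top view shows a ball in the bucket at crop (578,150), with the arm hiding the rest. I'll tip back upright above the bucket, move aside while still holding the tin, and look in.

```bash
python3 -c "
from h import *
s=arm.sense();b=(s['tcp_pos'],R.from_rotvec(s['ee_rot']).as_matrix())
for t in(33,22,11,0):e=pour(t,.122+.06*(44-t)/44,base=b)
delta([.544,.254,.222],-20,0,base=e)"
```

```text
[0.0002 0.0171 0.0061 0.193  0.     0.    ]
[2.00e-04 3.08e-02 1.33e-02 3.85e-01 0.00e+00 0.00e+00]
[2.00e-04 4.10e-02 2.07e-02 5.77e-01 0.00e+00 0.00e+00]
[2.00e-04 4.77e-02 2.78e-02 7.69e-01 0.00e+00 0.00e+00]
[ 0.2863 -0.2006  0.003   0.      0.      0.    ]
```

Call:
drive_effector(
  motion=[
    {"dy": 0.03, "dz": 0.01, "drx": 0.02},
    {"dy": 0.08, "dz": 0.03, "drx": 0.05},
    {"dy": 0.16, "dz": 0.06, "drx": 0.09},
    {"dy": 0.24, "dz": 0.09, "drx": 0.14},
    {"dy": 0.34, "dz": 0.12, "drx": 0.193},
    {"dy": 0.42, "dz": 0.16, "drx": 0.24},
    {"dy": 0.48, "dz": 0.2, "drx": 0.29},
    {"dy": 0.552, "dz": 0.23, "drx": 0.34},
    {"dy": 0.616, "dz": 0.266, "drx": 0.385},
    {"dy": 0.67, "dz": 0.3, "drx": 0.43},
    {"dy": 0.72, "dz": 0.34, "drx": 0.48},
    {"dy": 0.772, "dz": 0.38, "drx": 0.53},
    {"dy": 0.82, "dz": 0.414, "drx": 0.577},
    {"dy": 0.854, "dz": 0.446, "drx": 0.62},
    {"dy": 0.89, "dz": 0.48, "drx": 0.67},
    {"dy": 0.916, "dz": 0.514, "drx": 0.71},
    {"dy": 0.94, "dz": 0.54, "drx": 0.745},
    {"dy": 0.954, "dz": 0.556, "drx": 0.769},
    {"dy": 0.954, "dz": 0.556, "drx": 0.769},
  ],
)

```text
clock: 18.15
tcp_pos: [0.6352, -0.0841, 0.2245]
ee_rot: [-2.572, -1.801, 0.002]
ft_force: [0.0, 0.3, -1.9]
opening: 0.0156
grasp_force: 58.9
```

Call:
drive_effector(
  motion=[
    {"dx": 0.1, "dy": -0.06},
    {"dx": 0.3, "dy": -0.2},
    {"dx": 0.6, "dy": -0.42},
    {"dx": 1, "dy": -0.7},
    {"dx": 1.44, "dy": -1},
    {"dx": 1.92, "dy": -1.34},
    {"dx": 2.4, "dy": -1.68},
    {"dx": 2.88, "dy": -2.02},
    {"dx": 3.36, "dy": -2.36},
    {"dx": 3.84, "dy": -2.68},
    {"dx": 4.32, "dy": -3.02},
    {"dx": 4.76, "dy": -3.34},
    {"dx": 5.14, "dy": -3.6},
    {"dx": 5.44, "dy": -3.8},
    {"dx": 5.62, "dy": -3.94},
    {"dx": 5.72, "dy": -4},
    {"dx": 5.72, "dy": -4},
    {"dx": 5.72, "dy": -4},
  ],
)

```text
clock: 19.65
tcp_pos: [0.5442, 0.2531, 0.2251]
ee_rot: [2.573, 1.802, 0.0]
ft_force: [0.3, -0.1, -2.1]
opening: 0.0159
grasp_force: 58.9
```

Run:
```python
from h import *
a=eyes.read_camera("side")[90:290,200:440];b=eyes.read_camera("top")[130:270,310:450]
h=np.hstack([cv2.resize(a,(480,400)),cv2.copyMakeBorder(cv2.resize(b,(300,300)),0,100,0,0,0)])
cv2.imwrite("pics/after.png",h[:,:,::-1])
delta([.544,.254,.071],-20)
```

```text
[ 1.200e-03 -1.000e-03  1.541e-01  2.000e-04  1.000e-04 -8.000e-04]
```

View pics/after.png

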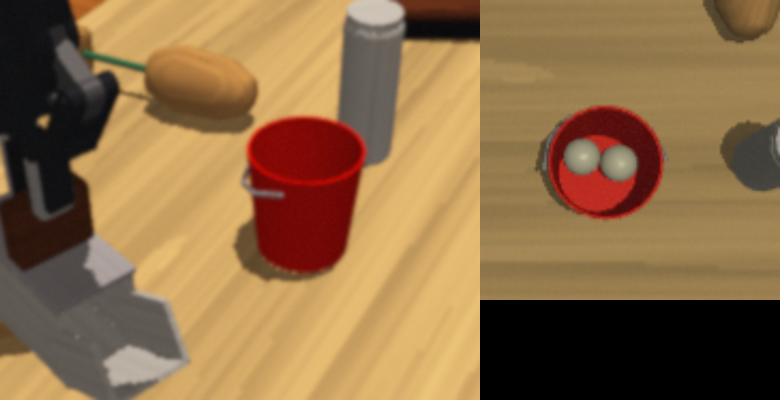

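Both balls lie in the bucket, at top crop (582,156) and (619,163), and it stands upright. Now I'll lower the tin.

Call:
drive_effector(
  motion=[
    {"dz": 0.2},
    {"dz": 0.5},
    {"dz": 0.9},
    {"dz": 1.3},
    {"dz": 1.7},
    {"dz": 2.1},
    {"dz": 2.4},
    {"dz": 2.64},
    {"dz": 2.8},
    {"dz": 2.9},
    {"dz": 2.96},
    {"dz": 3.02},
    {"dz": 3.06},
    {"dz": 3.08},
    {"dz": 3.08},
    {"dz": 3.08},
    {"dz": 3.08},
  ],
)

```text
clock: 21.17
tcp_pos: [0.5444, 0.2534, 0.0714]
ee_rot: [2.573, 1.802, 0.001]
ft_force: [-0.2, -0.2, -2.4]
opening: 0.0154
grasp_force: 58.9
```

In the tool's units: 0.0012 m is 0.024, 0.001 m is 0.02.

Call:
drive_effector(
  motion=[
    {"dz": 0.01},
    {"dz": 0.02},
    {"dz": 0.024},
    {"dz": 0.024},
    {"dz": 0.024},
  ],
)

```text
clock: 21.58
tcp_pos: [0.5445, 0.2534, 0.0702]
ee_rot: [2.573, 1.802, 0.001]
ft_force: [-0.3, -0.9, 2.3]
opening: 0.0157
grasp_force: 59.4
```

Call:
drive_effector(
  motion=[
    {},
    {},
    {},
    {},
    {},
    {},
    {},
    {},
    {},
    {},
  ],
  finger_gap=0.085,
)

```text
clock: 22.42
tcp_pos: [0.5443, 0.2534, 0.0699]
ee_rot: [-2.573, -1.802, -0.0]
ft_force: [-0.4, -0.5, 0.6]
opening: 0.0855
grasp_force: 0.0
```

Call:
drive_effector(
  motion=[
    {"dz": -0.1},
    {"dz": -0.3},
    {"dz": -0.6},
    {"dz": -1.1},
    {"dz": -1.6},
    {"dz": -2.2},
    {"dz": -2.8},
    {"dz": -3.2},
    {"dz": -3.2},
    {"dz": -3.2},
    {"dz": -3.2},
    {"dz": -3.2},
  ],
)

```text
clock: 23.42
tcp_pos: [0.5439, 0.2532, 0.2288]
ee_rot: [-2.573, -1.802, 0.002]
ft_force: [0.2, -0.4, -0.1]
opening: 0.0853
grasp_force: 0.0
```

Run:
```python
from h import *
a=eyes.read_camera("side")[90:400,150:450];b=eyes.read_camera("top")[130:270,310:450]
h=np.hstack([cv2.resize(a,(480,496)),cv2.copyMakeBorder(cv2.resize(b,(300,300)),0,196,0,0,0)])
cv2.imwrite("pics/end.png",h[:,:,::-1])
```

```text
(no output)
```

View pics/end.png

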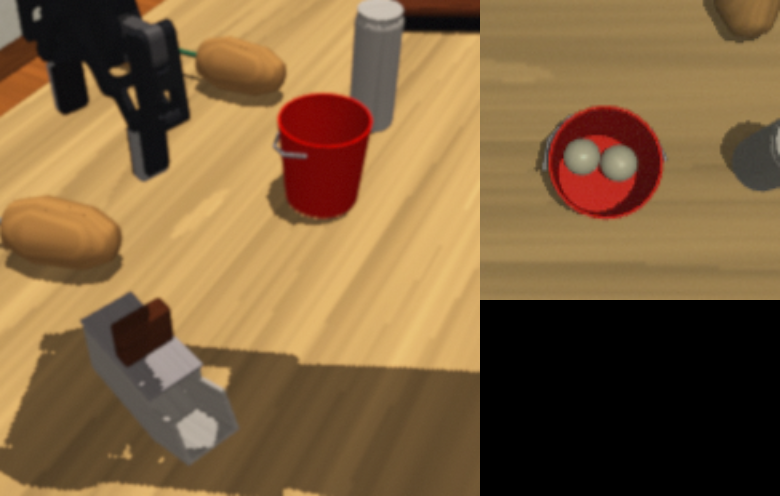

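The tin stands upright and free at crop (160,380), the gripper is well clear, and both balls are still in the upright bucket.

```bash
python3 -c "
from cell import arm, eyes, workorder
print(workorder.close_job())"
```

```text
the job is handed in; nothing more can be done
None
```

The job is handed in (no verdict was returned): the tin was held at 15° for the pause, both balls were poured into the bucket, and the last pictures show the bucket standing and the tin upright and released on the shelf.

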